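# Brace the tight jam jar in its holder and open the lid

## Robot

A 7-joint arm with a two-finger parallel gripper is mounted at the origin on a cart in front of the work surface, level with it; the furniture and walls round the work are solid. World frame = base frame: x ahead of the robot, y to its left, z up, the work surface at z = 0. Lengths are in mm, angles in rad, forces in N, time in s.
With the tool pointing down it reaches from about 375 to 925 mm from the base axis. Payload 3.1 kg.
Tool frame: the origin (TCP) lies midway between the tips of the shut fingers; the grasp point (between the pads) lies behind it (grip_depth is the z of the grasp point in the tool frame, in mm); z points along the fingers, y is the line along which they close (so a half turn about z gives the same grasp; the last joint's range is limited). The gripper opens to 85 mm and grips with 20 to 120 N. Pads are 22 mm wide; open, the fingers measure 114 mm over their backs; the gripper's body (76 mm by 85 mm) begins 54 mm behind the grasp point. The pads swing forward as they close: fully open they stand 13 mm farther back than shut.
Start: joints at [-1.222, 0.383, 0.044, 1.598, -0.018, 1.161, -0.05], TCP at [280.832, 586.205, 231.269] pointing down, gripper open.
Joint ranges: [-2.61, 2.61], [-0.41, 2.15], [-1.48, 1.57], [0, 2.5], [-1.57, 4.71], [0.05, 1.97], [-2.85, 2.85]. Speed limits (rad/s): [2.79, 2.79, 3.14, 3.14, 3.14, 3.14, 3.14].

## Interface

Orientations are given as [roll, pitch, yaw] about the fixed x, y, z axes, in that order (R = Rz(yaw) Ry(pitch) Rx(roll)).
In Python, from plant import * gives the robot as it stands.
- The arm moves only by the tool play_rows, never from a script. Its argument "motion" is a list that holds one entry, the list of rows, each a list of 5 numbers: the opening, from 0 (shut) to 1 (fully open), then the shift along the tool's x, y, z in cm, then the turn about the tool's z in degrees. A call has exactly 8 rows; each row shifts and turns the commanded pose from where the row before left it, along the tool's axes as they then stand; what a row does not reach is not made up. A row lasts 1/12 s, in which the tool goes at most 41.7 mm and 7.16 degrees, less where a joint would pass 70% of its speed; a pose out of reach is approached as far as the arm can. A call is refused whole if a number of a shift passes 4.17 or a number of a turn 7.16, either way. A call with a gripper value outside its range is refused whole. The fingers move at their own pace and stop on an object; "squeeze" is the grip in N (left out, the last holds). Time passes only in rows, so rows that do not move let the fingers close, or fill a call up. It gives the time, the measured TCP pose, the force, the opening and the grip force at its end, in the units of the state.
- read_state(): the state, without advancing time (a new reading comes with each control period).
- capture(name): name is "scene" or "top"; returns (picture, depth): 400x640x3 uint8, red, green, blue; 400x640 float32, mm along the optical axis (not along the pixel's ray), 0 where there is no reading.
- camera_model(name): a dict with "vfov" (degrees; the focal length in pixels is half the picture's height over the tangent of half this angle, whatever the lens; pixels are square), "cx", "cy" (the principal point, pixels), "dist" ([k1, k2, p1, p2, k3] as OpenCV has them; the pictures are not rectified), "cam_to_world" (4x4, takes a point from camera to world coordinates). Camera axes: x right, y down, z forward; pixel columns grow to the right and rows downward; lengths in mm; the calibration is good to about 2 mm. A picture is of the moment at which its call begins. camera_model takes no time and is no camera call.
- hand_in(): hands the job in; it is judged then, once.
The state is a dict: "time": time; "joint_pos": joint angles; "joint_vel": joint speeds; "tau": joint torques, N m; "tcp_pos": TCP position; "ee_rot": TCP orientation; "contact_force": force on the tool from outside, world axes, zero at the start; "moment": the same for the moment, N m; "width": finger opening in mm; "grip_force": force on a finger pad.
Only numpy, scipy, OpenCV 4.12 (cv2) and the standard library are available. Lean on these libraries where they do the work, as an engineer would, in place of code of your own. Each camera call takes 0.05 s, during which the arm holds its last target. There are 200 camera calls.

## Task

Open the tight jam jar one-handed: stand the square jar with the red lid fully down in the white jar holder, then twist its lid anticlockwise only until the threads let go (about a quarter turn), keeping the jar in the holder. Lift the lid straight off and finish still gripping it, level and at rest a finger's breadth or two over the jar's mouth, so that what sticks to it drips back in. Leave the other things where they are.

Things in the scene. Friction and masses are not known exactly. Their poses are not given: they have to be found in the camera images.
- jam_jar: loose square glass jar of dark red jam, 0.34 kg, body 66 x 66 x 78 mm high (98 mm with the lid), plain cream labels. Origin: centre of the underside; z up, x and y square to the flat sides. Round neck, 45 mm wide, from the flat shoulder at 78 mm to the rim at 93 mm. Unbraced it just spins along with the lid. It starts in either of two places, the honey jar in the other
- jar_lid: round red metal twist-off lid of the jam jar, 62 mm wide, 18 mm high, 40 g. Origin: centre of its lower edge, 80 mm above the jar's origin while tight; z up. Starts tight, its x axis within 3 degrees of the jar's. The tight lid carries the jar, so the jar may be lifted by it
- lid_grip (a point): centre of the lid at half its height, 9 mm above its lower edge, axes as the lid's. The lid turns anticlockwise from above (positive about z) against some 0.5 N m at first, less later, climbs 3 mm as it turns, and its lugs leave the threads when its x axis is 63 to 67 degrees from the jar's (near 105 they meet the next threads). Then it lifts straight off; pulled up earlier it brings the jar along
- jar_holder: white plastic jar holder on four suction feet, fixed to the worktop, 104 x 104 mm at the base, 40 mm high, with a square socket 70.5 x 70.5 mm open at the top and lined with dark ribbed rubber. Origin: centre of its underside on the worktop; x and y square to the socket's walls, so a quarter turn is the same
- holder_floor (a point): centre of the socket's flat floor, 12 mm above the worktop; the socket is 28 mm deep, its rim 40 mm above the worktop; axes as those of the holder. A seated jar's origin lies here
- honey_jar: round honey jar with a black lid, 63 mm wide, 94 mm high, loose, not part of the job; origin at the centre of the underside
- tumbler: clear drinking glass, 81 mm wide, 92 mm high, to be left alone; origin at the centre of the underside
- small_bowl: white bowl for the jam, 115 mm wide, 51 mm high, on the wooden board, to be left alone; origin at the centre of the underside
- red_shaker: glass shaker with a red cap, 42 mm wide, 92 mm high, to be left alone; origin at the centre of the underside
- egg_timer: red and white kitchen timer, 61 mm wide, 56 mm high, to be left alone; origin at the centre of the underside
- teaspoon: steel teaspoon, 138 mm long, lying on the wooden board, to be left alone; origin under its middle
There are look-alikes about, which are no part of the job. Several things have the shape of the jar_lid; the one meant has the colours described above.

How it is judged (in metres and radians):
On the way, in this order (a step that is already met when the one before it is completed fails the run):
1. the jar stands fully down in the holder with its lid still tight (horizontal distance between jam_jar and holder_floor below 0.006 m and z of jam_jar in the frame of holder_floor below 0.004 m and angle between jam_jar's own z axis and vertical below 0.06 rad and angle between the x axis of jar_lid and the x axis of jam_jar, either way round below 0.3 rad), for 0.2 s.
2. the lid has been turned free while the jar stays seated (horizontal distance between jam_jar and holder_floor below 0.006 m and z of jam_jar in the frame of holder_floor below 0.004 m and angle between jam_jar's own z axis and vertical below 0.06 rad and angle between the x axis of jar_lid and the x axis of jam_jar, either way round above 0.95 rad), for 0.1 s.
At the end, for the whole second after the job is handed in: jar seated in the holder (6 mm of centre, 4 mm of floor, 0.06 rad of upright); the fingers grip the lid (over 1 N) clear of the jar, its lower edge 4 to 55 mm above the rim, within 20 mm of the jar's axis, level within 0.2 rad, at rest, turned 55 to 125 degrees from tight (all of step 2 and z of jar_lid in the frame of jam_jar between 0.097 and 0.148 m and horizontal distance between jar_lid and jam_jar below 0.02 m and angle between jar_lid's own z axis and vertical below 0.2 rad and contact force between the fingers and jar_lid above 1 N and contact force between jar_lid and jam_jar below 0.1 N and contact force between the fingers and jam_jar below 0.5 N and linear speed of jar_lid below 0.02 m/s and angular speed of jar_lid below 0.2 rad/s); the arm keeps its last pose, push and grip.
It fails at once if the lid comes off while the jar is not seated in the holder (z of jar_lid in the frame of jam_jar above 0.093 m and not (horizontal distance between jam_jar and holder_floor below 0.006 m and z of jam_jar in the frame of holder_floor below 0.004 m and angle between jam_jar's own z axis and vertical below 0.06 rad)).
It fails at once if the jam jar is tipped (angle between jam_jar's own z axis and vertical above 0.5 rad).
It fails at once if another thing is pushed about (over 30 mm) or upset (distance of any of honey_jar, tumbler, small_bowl, red_shaker, egg_timer, teaspoon from where it was at the start of the episode above 0.03 m or angle between honey_jar's own z axis and vertical above 0.4 rad).
It also fails if it takes over 38 s, if anything falls off the work surface, if the arm or the gripper's body presses on something with over 40 N, if the wrist force passes 120 N, or if a joint passes its speed limit or range.

## Working session

There is one attempt and no reset: what is moved stays moved. The work goes in short steps, Python scripts to look and compute and a tool call to move; the robot and the scene stay as the last step left them, time stands still between calls to the robot, and variables do not carry over. Pictures are saved under pics/ and viewed, at most 10 in all, crops included, and the job is handed in when it is done.

Besides the shell and the picture viewer there is one more tool, called after "Emit:" by a JSON object that holds its "api" and its "payload", one argument or row to a line. play_rows: Moves the arm, as the interface text tells. Its arguments: {"type":"object","properties":{"motion":{"type":"array"},"squeeze":{"type":"number"}},"required":["motion"]}

```bash
ls; mkdir -p pics
python3 - <<'E'
from plant import *
import cv2,numpy as np
s=read_state();print({k:np.round(v,3).tolist() for k,v in s.items()})
import plant;print([n for n in dir(plant) if n[0]!='_'])
for n in("scene","top"):
    p,d=capture(n);np.savez(f'{n}.npz',p=p,d=d);cv2.imwrite(f'pics/{n}.png',p[...,::-1]);m=camera_model(n);print(n,m,d.min(),d.max())
E
```

```text
pics
{'time': 0.0, 'joint_pos': [-1.222, 0.384, 0.044, 1.6, -0.018, 1.161, -0.05], 'joint_vel': [0.002, -0.0, 0.001, -0.002, -0.0, 0.0, -0.001], 'tau': [0.0, -43.347, 1.025, -24.951, 0.011, 0.012, 0.0], 'tcp_pos': [280.438, 585.331, 229.879], 'ee_rot': [-3.139, 0.0, 2.695], 'contact_force': [0.382, 0.277, -0.701], 'moment': [0.014, -0.028, 0.041], 'grip_force': 0.0, 'width': 85.443}
['IKError', 'camera_model', 'capture', 'grip_depth', 'hand_in', 'read_state']
scene {'vfov': 42.92755246509188, 'cx': 319.91444848452824, 'cy': 204.25915994523254, 'dist': array([-0.02642434,  0.        ,  0.        ,  0.        ,  0.        ]), 'cam_to_world': array([[ 6.72311450e-01, -4.06598341e-01,  6.18607390e-01,
        -3.34591949e+02],
       [-7.40042640e-01, -3.48522968e-01,  5.75211816e-01,
        -6.72201696e+02],
       [-1.82812870e-02, -8.44517335e-01, -5.35216092e-01,
         8.99375188e+02],
       [ 0.00000000e+00,  0.00000000e+00,  0.00000000e+00,
         1.00000000e+00]])} 0.0 3999.9844
top {'vfov': 47.50369207572693, 'cx': 319.4853351789399, 'cy': 201.4739668511618, 'dist': array([0.01101516, 0.        , 0.        , 0.        , 0.        ]), 'cam_to_world': array([[ 3.74862339e-04, -9.96485927e-01,  8.37595135e-02,
         4.63663417e+02],
       [-9.99528026e-01, -2.94627867e-03, -3.05784944e-02,
         2.20903629e+02],
       [ 3.07178182e-02, -8.37085185e-02, -9.96016717e-01,
         1.16853971e+03],
       [ 0.00000000e+00,  0.00000000e+00,  0.00000000e+00,
         1.00000000e+00]])} 0.0 2165.8713
```

View pics/scene.png

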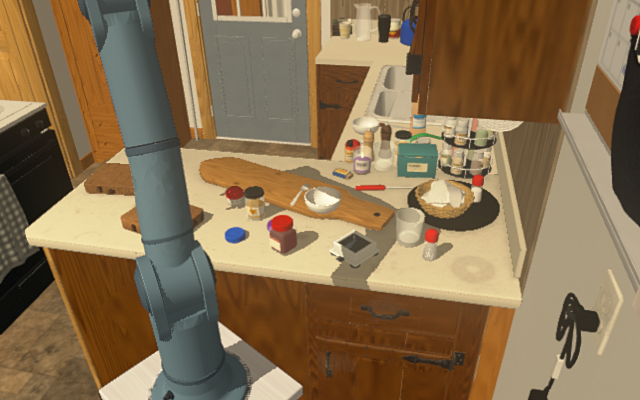

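View pics/top.png

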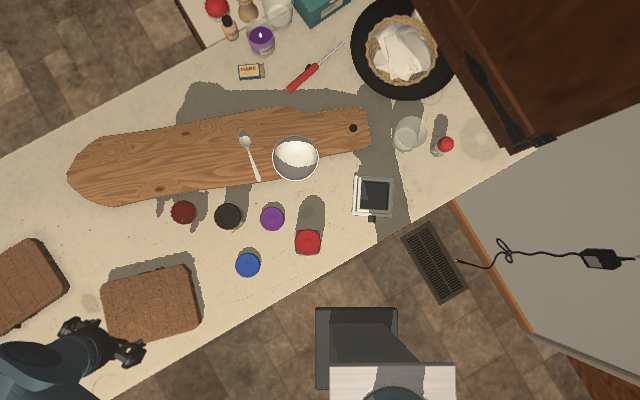

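```bash
cat > h.py <<'E'
import numpy as np,cv2
from plant import camera_model
def K(m): f=200/np.tan(np.radians(m['vfov'])/2); return np.array([[f,0,m['cx']],[0,f,m['cy']],[0,0,1.]])
def rays(n,uv):
    m=camera_model(n);q=cv2.undistortPoints(np.float64(uv).reshape(-1,1,2),K(m),m['dist'])[:,0]
    T=m['cam_to_world'];return T[:3,3],np.c_[q,np.ones(len(q))]@T[:3,:3].T
def onplane(n,uv,z):
    o,d=rays(n,uv);return o+d*((z-o[2])/d[:,2])[:,None]
def cloud(n,d,mask):
    v,u=np.nonzero(mask&(d>0));o,r=rays(n,np.c_[u,v]);return o+r*d[v,u][:,None],u,v
def tri(a,b):
    (o1,d1),(o2,d2)=rays('top',[a]),rays('scene',[b]);A=np.c_[d1[0],-d2[0]];t=np.linalg.lstsq(A,o2-o1,rcond=None)[0]
    p,q=o1+d1[0]*t[0],o2+d2[0]*t[1];return (p+q)/2,np.linalg.norm(p-q)
E
python3 - <<'E'
from h import *
T=np.load('top.npz');S=np.load('scene.npz')
for n,I,roi in(('top',T,(285,220,330,270)),('scene',S,(265,210,305,260))):
    hsv=cv2.cvtColor(I['p'],cv2.COLOR_RGB2HSV);m=((hsv[...,0]<8)|(hsv[...,0]>172))&(hsv[...,1]>170)&(hsv[...,2]>110)
    k=np.zeros_like(m);k[roi[1]:roi[3],roi[0]:roi[2]]=1;m&=k
    P,u,v=cloud(n,I['d'],m);print(n,m.sum(),u.mean(),v.mean(),P.mean(0),np.percentile(P[:,2],[2,50,98]))
    t=P[P[:,2]>np.percentile(P[:,2],97)-5];print(' top face',len(t),t.mean(0),(t.min(0)+t.max(0))/2,np.ptp(t,axis=0))
# hist of heights around jar and holder in the top depth
P,u,v=cloud('top',T['d'],np.ones((400,640),bool));G=np.zeros((400,640));G[v,u]=P[:,2]
np.set_printoptions(linewidth=250,suppress=True)
print(G[222:264:2,286:332:2].round().astype(int));print(G[170:224:3,346:400:3].round().astype(int))
a=cv2.resize(T['p'][170:280,240:410],None,fx=4.6,fy=4.6,interpolation=2)[:290*2-74]
c1=cv2.resize(T['p'][165:275,280:410],(390,330),interpolation=2);c2=cv2.resize(S['p'][200:310,260:390],(390,330),interpolation=2)
cv2.imwrite('pics/crop.png',np.hstack([c1,c2])[...,::-1])
E
```

```text
top 488 307.2314049586777 242.1611570247934 [457.87280209 216.74338251  97.86839815] [ 94.17402867  97.77073998 102.14123493]
 top face 361 [457.93042346 216.97150295  98.65400059] [458.29534072 217.26726193  99.98578401] [56.10611354 56.32192533  6.67388545]
scene 289 281.36805555555554 222.96527777777777 [452.37418574 208.4185336   95.17225143] [ 82.58334062  96.69865199 101.40707368]
 top face 174 [456.43063985 212.17038943  98.16400543] [456.12976383 212.36926238  99.5249044 ] [61.80145076 62.83924555  6.98341328]
[[ -2  -1  -3  -2   0  -3   0  -4   1  -2   2  -1  -2   3  -2   0   0   3   0  -2   1   3   3]
 [  4   0   3   1   1  -3   1   0  -1  -4  -2  -1   1   0  -5   0   2  -1   2  -1   1   0  -1]
 [  0   3   1  -2  -2  -1   3  -2  -1  -3  -2   3   1  -1   2   4  -3  -2  -1  -4   1  -2   0]
 [ -3   1   1   0   6  -1   3   0  -2  -1  -2   2   0   3  -1   1   3  -1  -5   2   6   1   2]
 [ -1  -2   2   2  -4  70  74  78  79 100  98 100  97  94  75  75  75   2  -3  -2   1  -4   0]
 [  2   4   0   0  69  76  77 100 100  97  98  98  96  98  99  76  76  69   3   2   2  -2   6]
 [ -1 
[... 1746 characters left out ...]
 6 29 40  0  1]
 [-5 -1  2  9 40 33 12 13 14 10  9 14 13 10 30 37  0 -4]
 [ 1  2 -6 15 40 14  9 13 11 18 12  9 15  7 30 38 -1  0]
 [-2 -2 -1 15 38  8 13 14 11 11 15 15 12 11 37 46  0  1]
 [ 0  0  4 16 38 13  0 14 12 13 14 11 15 13 29 41  1 -2]
 [ 0  1  1 12 41 11 10 12 14 11 16 14 13 15 35 38  0 -3]
 [-2  1  1 14 42 12 13 12 12  9 13 11 13  9 36 39 -2  1]
 [-2  1  8  7 35 10 12 14  9 11 12  8 10 10 40 40 -3 -2]
 [-3 -2 10 15 42 40 43 42 42 40 34 36 16 15 37 39 -1 -1]
 [ 1  1  7  9 10 18 27 32 38 42 39 36 37 41 38  9 -4  3]
 [ 0  2  1 -1 11  9 11 14 12 12 13 13  9 13 10 11  2  0]
 [ 5 -1 -1 -2 -3 -1  0 -3 12 15 -3 -2 -1 -1  0  0 -2 -1]
 [-4  2  0  0  1  1  3  0 14 11  2 -1  1 -3 -1  1  2  0]]
```

View pics/crop.png

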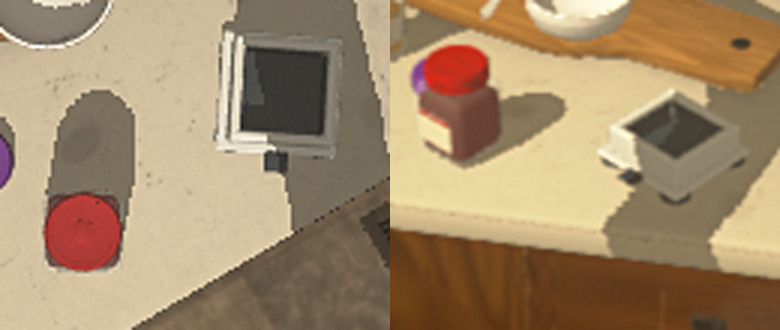

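Both views confirm that the square jar with the bright red lid (top 307,242, scene 283,230) is the one meant. The look-alikes in the top view are purple (272,218), blue (248,265), dark red (183,212) and black (228,216). The holder is at top (372,196).

```bash
cat >> h.py <<'E'
def heights(n,d):
    P,u,v=cloud(n,d,np.ones(d.shape,bool));G=np.full(d.shape+(3,),-999.);G[v,u]=P;return G
def rect(n,mask,z):
    c=max(cv2.findContours(mask.astype(np.uint8),0,1)[0],key=cv2.contourArea)[:,0]
    p=onplane(n,c,z)[:,:2].astype(np.float32);(r,s,a)=cv2.minAreaRect(p);q=onplane(n,np.argwhere(mask)[:,::-1],z)[:,:2].mean(0)
    return np.round(r,1),np.round(s,1),round(a,1),q.round(1)
def box(sh,x0,y0,x1,y1):
    k=np.zeros(sh,bool);k[y0:y1,x0:x1]=1;return k
E
python3 - <<'E'
from h import *
import plant
print('grip',plant.grip_depth)
T=np.load('top.npz');S=np.load('scene.npz');G=heights('top',T['d']);sh=(400,640)
k=box(sh,280,215,335,275);print('jar',rect('top',k&(G[...,2]>50),77))
k2=box(sh,340,165,402,228);hs=G[...,2]
print('holder rim outer',rect('top',k2&(hs>25),40))
hsv=cv2.cvtColor(T['p'],cv2.COLOR_RGB2HSV);dark=(hsv[...,2]<75)&box(sh,356,176,392,215);print('socket dark',rect('top',dark,40),dark.sum())
def redc(n,I,b):
    hsv=cv2.cvtColor(I['p'],cv2.COLOR_RGB2HSV);return ((hsv[...,0]<8)|(hsv[...,0]>172))&(hsv[...,1]>170)&(hsv[...,2]>110)&box(sh,*b)
m=redc('top',T,(285,220,330,270));print('lid top',rect('top',m,98))
# scene lid: brighter top face
m=redc('scene',S,(265,205,305,260));vals=S['p'][...,0]
gs=heights('scene',S['d']);print(vals[m].min(),np.percentile(vals[m],[10,30,50,70,90]))
v,u=np.nonzero(m);print('scene lid bbox',u.min(),u.max(),v.min(),v.max())
def ell(n,z0): 
    m_=camera_model(n);T_=np.linalg.inv(m_['cam_to_world']);a=np.linspace(0,6.28,60);return m_,T_
# apex method: top edge of lid rim: leftmost/rightmost columns midpoint & topmost row
top=np.array([u[v==v.min()].mean(),v.min()-.5]);
print('far rim pt',onplane('scene',[top],98),'mid cols',(u.min()+u.max())/2)
# holder corners on scene
hz=(gs[...,2]>30)&(gs[...,2]<48)&box(sh,325,225,385,270);print('scene holder',rect('scene',hz,40))
d=(cv2.cvtColor(S['p'],cv2.COLOR_RGB2HSV)[...,2]<95)&box(sh,330,228,380,258);print('scene dark',rect('scene',d,40))
print('others: ',[onplane('top',[p],z)[0].round() for p,z in [((272,218),15),((248,265),15),((228,216),94),((408,135),92),((295,158),60)]])
for r in (slice(172,220,2),): print(hsv[r,350:398:2,2])
E
```

```text
grip -18.700000000000003
jar (array([458.2, 217.2]), array([62. , 62.3]), 0.1, array([458.3, 217.1]))
holder rim outer (array([575.3,  49.5]), array([89.6, 88.9]), 86.3, array([575.7,  48.8]))
socket dark (array([575.6,  48.8]), array([69.4, 69.6]), 86.1, array([574.8,  46. ])) 692
lid top (array([458.3, 217.3]), array([56.1, 56.3]), 0.0, array([457.9, 216.8]))
116 [153.8 191.  197.  200.  206. ]
scene lid bbox 271 291 215 231
far rim pt [[480.52030441 234.6512495   98.        ]] mid cols 281.0
scene holder (array([568.9,  41.2]), array([95.8, 97.1]), 86.0, array([569.1,  41. ]))
scene dark (array([572.9,  43.1]), array([64.6, 63.2]), 85.5, array([571.9,  40.8]))
others:  [array([518., 306.,  15.]), array([400., 365.,  15.]), array([519., 403.,  94.]), array([716., -26.,  92.]), array([664., 247.,  60.])]
[[206 208 212 114 120 120 120 120 121 120 119 119 120 121 121 121 120 121
  120 119 119 118 118 118]
 [206 205 111 118 118 119 123 122 121 120 119 123 122 122 120 119 120 121
  121 121 117 119 120 118]
 [206 208 154 236 128 123 139 138 137 141 129 125 117 114 119 109 121 120
  120 1
[... 1441 characters left out ...]
68 234  95 231  52  58  60  58  60  60  57  60  59  58  56  57  57
   48 114 132 123 119 118]
 [216 137 236 103 230  92  80  64  62  56  57  55  57  57  56  56  56  55
   44 117 131 123 119 116]
 [216 222 235 142 244 241 240 236 233 237 133 134 136 134 133 130 132 129
  102 120 131 117 118 120]
 [210 209 231 199 221 208 198 189 186 200 103 111 122 125 130 130 134 137
  136 135 134 113 118 119]
 [210 236 236 237 231 229 228 229 230 235 243 137 140 141 139 136 127 126
  118 118 137 114 117 118]
 [211 213 215 217 214 212 210 210 203  63  72  50  54 128 127 132 134 136
  139 138 136 115 118 118]
 [210 214 210 213 211 209 215 212 216  58  78  80  54 126 121 122 118 115
  122 120 118 118 115 117]]
```

```bash
cat >> h.py <<'E'
def jarfaces(d,roi,zlo,zhi,n='scene'):
    G=heights(n,d);P=G[box(d.shape,*roi)];P=P[(P[:,2]>zlo)&(P[:,2]<zhi)]
    return P
def edge_fit(mask,n,z):
    "subgrid side fits of a near-square mask: per row/col extremes of the central part"
    v,u=np.nonzero(mask);out=[]
    for ax,(a,b) in enumerate(((v,u),(u,v))):
        lo,hi=a.min(),a.max();w=hi-lo
        for f,o in((np.min,-.5),(np.max,.5)):
            L=[(i,f(b[a==i])+o) for i in range(int(lo+.15*w),int(hi-.15*w)+1)]
            L=np.array(L);p=np.c_[L[:,1],L[:,0]] if ax==0 else L
            q=onplane(n,p,z)[:,:2].astype(np.float32);vx,vy,x,y=cv2.fitLine(q,cv2.DIST_HUBER,0,.01,.01).ravel()
            out.append((float(x),float(y),float(np.degrees(np.arctan2(vy,vx))%90)))
    return np.round(out,1)
E
python3 - <<'E'
from h import *
T=np.load('top.npz');S=np.load('scene.npz');G=heights('top',T['d']);sh=(400,640)
print('jar',edge_fit(box(sh,280,215,335,275)&(G[...,2]>50),'top',77))
hsv=cv2.cvtColor(T['p'],cv2.COLOR_RGB2HSV);dark=(hsv[...,2]<100)&box(sh,356,176,392,213)
print('socket',edge_fit(dark,'top',40)); print('rim',edge_fit(box(sh,340,165,402,228)&(G[...,2]>25),'top',40))
P=jarfaces(S['d'],(262,205,305,262),12,70);print(len(P))
c=P[:,:2];rng=np.random.default_rng(0)
for _ in range(2):
    best=None
    for _ in range(400):
        a,b=c[rng.choice(len(c),2,False)];t=b-a
        if np.linalg.norm(t)<15: continue
        nn=np.array([-t[1],t[0]])/np.linalg.norm(t);i=abs((c-a)@nn)<2.5
        if best is None or i.sum()>best.sum(): best=i
    q=c[best].astype(np.float32);vx,vy,x,y=cv2.fitLine(q,cv2.DIST_HUBER,0,.01,.01).ravel();print('face',len(q),x,y,np.degrees(np.arctan2(vy,vx))%90, np.ptp(q,axis=0));c=c[~best]
E
```

```text
jar [[4.636e+02 2.495e+02 3.000e-01]
 [4.639e+02 1.849e+02 0.000e+00]
 [4.904e+02 2.195e+02 1.000e-01]
 [4.261e+02 2.176e+02 9.000e+01]]
socket [[578.7  94.   86.2]
 [570.6  13.2  89.3]
 [612.   58.9  85.5]
 [539.9  46.5  87. ]]
rim [[576.1  94.1  85.6]
 [583.    4.   86.1]
 [620.1  51.2  86. ]
 [530.7  51.7  86.4]]
651
face 208 453.29767 182.78381 88.23852 [61.988007   7.0658417]
face 187 425.84894 213.10544 0.14924622 [ 6.172516 62.25969 ]
```

Emit:
{"api": "play_rows", "payload": {
  "motion": [
    [[1,-2.66,-2.125,0,0],[1,-2.66,-2.125,0,0],[1,-2.66,-2.125,0,0],[1,-2.66,-2.125,0,0],[1,-2.66,-2.125,0,0],[1,-2.66,-2.125,0,0],[1,-2.66,-2.125,0,0],[1,-2.66,-2.125,0,0]]
  ],
  "squeeze": 20
}}

```text
time: 0.77
tcp_pos: [399.4, 339.0, 230.8]
ee_rot: [-3.141, -0.0, 2.695]
contact_force: [0.5, -0.9, 0.0]
width: 85.1
grip_force: 0.0
```

Emit:
{"api": "play_rows", "payload": {
  "motion": [
    [[1,-2.66,-2.125,0,0],[1,-2.66,-2.125,0,0],[1,-2.66,-2.125,0,0],[1,-2.66,-2.125,0,0],[1,0,0,0,-6.4],[1,0,0,0,-6.4],[1,0,0,0,-6.4],[1,0,0,0,-6.4]]
  ]
}}

```text
time: 1.43
tcp_pos: [458.2, 217.7, 230.8]
ee_rot: [-3.141, -0.001, -3.137]
contact_force: [0.1, 0.4, -0.2]
width: 85.5
grip_force: 0.0
```

Emit:
{"api": "play_rows", "payload": {
  "motion": [
    [[1,0,0,2.5,0],[1,0,0,3,0],[1,0,0,3,0],[1,0,0,3,0],[1,0,0,2.1,0],[1,0,0,1,0],[1,0,0,1,0],[1,0,0,0,0]]
  ]
}}

```text
time: 2.1
tcp_pos: [457.4, 217.8, 73.7]
ee_rot: [-3.14, -0.003, -3.141]
contact_force: [-0.1, 0.6, -0.2]
width: 85.4
grip_force: 0.0
```

Emit:
{"api": "play_rows", "payload": {
  "motion": [
    [[0.6,0,0,0,0],[0.5,0,0,0,0],[0.5,0,0,0,0],[0.4,0,0,0,0],[0.4,0,0,0,0],[0.4,0,0,0,0],[0.4,0,0,0,0],[0.4,0,0,0,0]]
  ]
}}

```text
time: 2.77
tcp_pos: [459.8, 218.2, 76.6]
ee_rot: [3.141, 0.002, 3.141]
contact_force: [-0.5, -2.9, 5.9]
width: 61.6
grip_force: 23.6
```

Emit:
{"api": "play_rows", "payload": {
  "motion": [
    [[1,0,0,0,0],[1,0,0,0,0],[1,0,0,0,0],[1,0,0,0,6.0],[1,0,0,0,7],[1,0,0,0,7],[1,0,0,0,7],[1,0,0,0,7]]
  ]
}}

```text
time: 3.43
tcp_pos: [458.2, 218.8, 75.0]
ee_rot: [3.142, -0.0, 2.543]
contact_force: [-0.5, 0.1, 0.6]
width: 85.4
grip_force: 0.0
```

Emit:
{"api": "play_rows", "payload": {
  "motion": [
    [[1,0,0,0,7],[1,0,0,0,7],[1,0,0,0,7],[1,0,0,0,7],[1,0,0,0,7],[1,0,0,0,7],[1,0,0,0,7],[1,0,0,0,7]]
  ]
}}

```text
time: 4.1
tcp_pos: [458.2, 218.9, 75.0]
ee_rot: [-3.141, -0.0, 1.565]
contact_force: [-0.1, 0.5, -0.6]
width: 85.3
grip_force: 0.0
```

Emit:
{"api": "play_rows", "payload": {
  "motion": [
    [[0.6,0,0,0,0],[0.5,0,0,0,0],[0.4,0,0,0,0],[0.4,0,0,0,0],[0.4,0,0,0,0],[0.4,0,0,0,0],[0.4,0,0,0,0],[0.4,0,0,0,0]]
  ]
}}

```text
time: 4.77
tcp_pos: [458.5, 218.5, 75.3]
ee_rot: [-3.142, -0.0, 1.571]
contact_force: [0.9, 0.7, -1.0]
width: 61.6
grip_force: 24.3
```

Run:
```python
from plant import *
import numpy as np
L=[]
for i in range(6):
    s=read_state();L.append(s['tcp_pos']);
    capture('scene') if i<4 else 0
print(np.round(L,1).tolist(),np.round(s['ee_rot'],3),s['joint_pos'],s['width'],s['contact_force'],s['moment'],s['grip_force'])
```

```text
[[458.5, 218.5, 75.3], [458.5, 218.4, 75.3], [458.5, 218.4, 75.2], [458.5, 218.4, 75.2], [458.5, 218.5, 75.3], [458.5, 218.5, 75.3]] [-3.142 -0.     1.571] [-1.00198704  0.36389375  0.54705949  2.07779144 -0.27012592  0.76773631
 -0.28767017] 61.47939383694081 [0.34534254 0.77145075 0.33014905] [0.1291604  0.01775111 0.03592669] 24.32519788504578
```

Emit:
{"api": "play_rows", "payload": {
  "motion": [
    [[0.2,0,0,0,0],[0.2,0,0,0,0],[0.2,0,0,0,0],[0.2,0,0,-0.5,0],[0.2,0,0,-1.5,0],[0.2,0,0,-2,0],[0.2,0,0,-2,0],[0.2,0,0,-1,0]]
  ],
  "squeeze": 100
}}

```text
time: 5.63
tcp_pos: [458.6, 217.8, 146.3]
ee_rot: [3.141, -0.0, 1.57]
contact_force: [0.7, 0.3, -3.6]
width: 59.4
grip_force: 108.7
```

Emit:
{"api": "play_rows", "payload": {
  "motion": [
    [[0.2,-0.8,0.6,0,0],[0.2,-2,1.4,0,0],[0.2,-2.5,1.7,0,0],[0.2,-2.5,1.7,0,0],[0.2,-2.5,1.7,0,0],[0.2,-2.5,1.7,0,0],[0.2,-2.1,1.5,0,0],[0.2,-1.3,1.0,0,0]]
  ]
}}

```text
time: 6.3
tcp_pos: [571.8, 50.8, 143.6]
ee_rot: [-3.14, 0.004, 1.566]
contact_force: [0.1, -0.8, -3.6]
width: 59.1
grip_force: 108.7
```

Emit:
{"api": "play_rows", "payload": {
  "motion": [
    [[0.2,-0.6,0.3,0,0],[0.2,0,0.1,0,0],[0.2,0,0,0,0],[0.2,0,0,0,2],[0.2,0,0,0,1.9],[0.2,0,0,0,0],[0.2,0,0,0,0],[0.2,0,0,0,0]]
  ]
}}

```text
time: 6.97
tcp_pos: [574.8, 51.8, 144.9]
ee_rot: [-3.141, -0.001, 1.506]
contact_force: [0.2, 0.2, -3.4]
width: 59.7
grip_force: 108.7
```

```bash
cat >> h.py <<'E'
def faces(P,k=2,seed=0):
    c=P[:,:2];rng=np.random.default_rng(seed);out=[]
    for _ in range(k):
        best=None
        for _ in range(400):
            a,b=c[rng.choice(len(c),2,False)];t=b-a
            if np.linalg.norm(t)<15: continue
            nn=np.array([-t[1],t[0]])/np.linalg.norm(t);i=abs((c-a)@nn)<2.5
            if best is None or i.sum()>best.sum(): best=i
        q=c[best].astype(np.float32);vx,vy,x,y=cv2.fitLine(q,cv2.DIST_HUBER,0,.01,.01).ravel();out.append((len(q),float(x),float(y),float(np.degrees(np.arctan2(vy,vx))%90)));c=c[~best]
    return np.round(out,2)
E
python3 - <<'E'
from h import *
from plant import *
p,d=capture('scene');q,e=capture('top');s=read_state();print(s['time'],s['tcp_pos'],s['ee_rot'],s['contact_force'],s['width'],s['grip_force'])
np.savez('s2.npz',p=p,d=d,q=q,e=e)
a=cv2.resize(p[170:290,290:420],(520,480),interpolation=2);b=cv2.resize(q[160:250,330:410],(260,292),interpolation=2)
o=np.zeros((480,780,3),np.uint8);o[:,:520]=a;o[:292,520:]=b;cv2.imwrite('pics/hover.png',o[...,::-1])
E
```

```text
7.0667 [575.19331389  51.10961183 145.14812443] [-3.14117746e+00 -3.66586674e-04  1.50437929e+00] [-0.18442178 -0.2804323  -4.29847319] 59.25779168161951 108.69102291762829
```

View pics/hover.png

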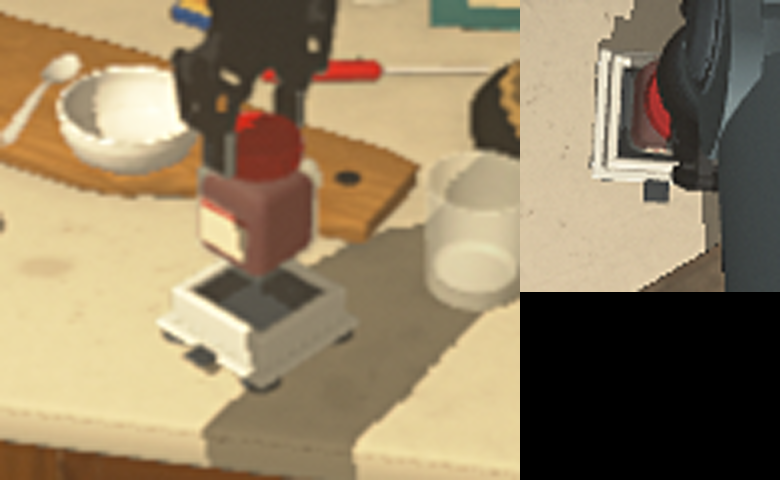

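The jar hangs upright over the holder, with its bottom corner at scene pixel (355,239) and the socket around (352,242). Next I measure how the two sit relative to each other.

Run:
```python
from h import *
S=np.load('scene.npz');H=np.load('s2.npz');P0=faces(jarfaces(S['d'],(262,205,305,262),12,70));print('jar0',P0)
P=jarfaces(H['d'],(335,205,372,242),76,138);print(len(P));print('jar now',faces(P))
sides=jarfaces(S['d'],(320,225,385,275),17,36)
x=sides;print('holder walls',len(x),faces(x,4))
G=heights('scene',S['d']);R=G[box((400,640),320,225,385,275)];R=R[(R[:,2]>36)&(R[:,2]<46)];print('rim',len(R),cv2.minAreaRect(R[:,:2].astype(np.float32)))
# socket opening in scene image: hull of non-white interior, corners on z=40
hsv=cv2.cvtColor(S['p'],cv2.COLOR_RGB2HSV);np.set_printoptions(linewidth=260)
print(hsv[230:266:1,328:382:2,2])
```

```text
jar0 [[2.0800e+02 4.5330e+02 1.8278e+02 8.8240e+01]
 [1.8700e+02 4.2585e+02 2.1311e+02 1.5000e-01]]
554
jar now [[237.   541.48  46.47  85.68]
 [220.   569.68  16.41  85.3 ]]
holder walls 429 [[102.   531.92  47.71  87.35]
 [ 94.   573.2    2.44  86.62]
 [ 71.   587.95  81.24  87.51]
 [ 63.   611.01  46.82  87.8 ]]
rim 245 ((574.0936889648438, 44.185089111328125), (91.73563385009766, 91.75955200195312), 86.3939437866211)
[[227 227 227 227 226 226 226 226 226 225 225 223 233 235 205 225 221 219 221 124 123 129 122 121 153 143 143]
 [228 228 227 227 227 226 226 225 225 225 222 228 240 195 149 207 226 223 225 127 128 127 125 122 124 121 121]
 [228 229 228 228 227 228 226 227 225 224 223 239 221 153 142 162 218 227 227 143 129 130 128 128 125 124 124]
 [228 229 228 228 227 228 226 227 226 229 236 232 152 113 143 144 162 220 231 168 130 131 130 129 129 129 127]
 [228 227 229 227 227 226 225 226 226 237 232 169  84  84 118 145 143 176 223 134 132 133 131 130 130 129 127]
 [228 228 228 226 226 227 227 228 230 238 179 113  67  90  72 119 145 143 178 130 132 134 132 132 132 132 132]
 [227 226
[... 2621 characters left out ...]
 144 130 132 134 135 131 130 127]
 [232 233 232 233 224 130  62  80 129 145 141 137 141 143 143 141 136 142 146 134 132 132 133 135 131 129 128]
 [233 234 233 232 236 205 111 115 133 140 145 139 137 142 141 140 141 146 135 132 133 133 132 134 132 129 159]
 [232 234 233 232 234 240 198 136 136 133 143 144 140 139 138 140 147 138 132 132 132 131 133 132 134 129 202]
 [232 233 232 232 233 237 225 137 135 134 135 140 145 140 140 146 141 131 131 132 132 133 132 131 132 128 216]
 [233 233 234 233 233 236 140 131 134 135 134 106 144 144 144 142 119 133 133 132 132 131 129 128 128 132 232]
 [233 233 234 233 232 239 127 131 133 136 135  84 112 147 144 105 112 135 133 132 133 130 125 126 123 156 230]]
```

Run:
```python
from h import *
S=np.load('scene.npz')['p'];T=np.load('top.npz')['p'];H=np.load('s2.npz')['p']
for n,I,(x0,y0,x1,y1),ths in(('scene',S,(328,226,384,262),(105,115,130)),('top',T,(352,172,398,216),(90,100,108))):
    v=cv2.resize(I.max(2)[y0:y1,x0:x1],None,fx=8,fy=8,interpolation=cv2.INTER_CUBIC)
    for th in ths:
        m=cv2.morphologyEx((v<th).astype(np.uint8),cv2.MORPH_OPEN,np.ones((17,17)))
        cs=[c for c in cv2.findContours(m,0,1)[0] if cv2.pointPolygonTest(c,(v.shape[1]/2,v.shape[0]/2),False)>0]
        c=max(cs,key=cv2.contourArea)[:,0];c=(c+.5)/8-.5+[x0,y0];p=onplane(n,c,40)[:,:2].astype(np.float32)
        r=cv2.minAreaRect(p);a=np.radians(-3.9);R=np.array([[np.cos(a),-np.sin(a)],[np.sin(a),np.cos(a)]]);q=p@R
        lo,hi=np.percentile(q,8,0),np.percentile(q,92,0)
        print(n,th,np.round(r[0],1),np.round(r[1],1),round(r[2],1),'mid-pct',R@((lo+hi)/2),hi-lo)
```

```text
scene 105 [573.1  43. ] [67.  66.1] 85.6 mid-pct [572.95552436  42.86680901] [64.90740732 65.73205674]
scene 115 [573.   42.8] [68.3 68. ] 86.2 mid-pct [572.96594151  42.8745924 ] [66.66772702 67.22985809]
scene 130 [572.9  42.6] [70.3 70.8] 86.0 mid-pct [572.95313095  42.6525523 ] [69.46244017 69.2941802 ]
top 90 [575.6  48.6] [70.5 71.1] 85.8 mid-pct [575.56642563  48.59718618] [70.30372232 69.86325995]
top 100 [575.5  48.5] [71.  71.8] 86.1 mid-pct [575.63167417  48.50108044] [70.91915849 70.41100134]
top 108 [575.4  48.4] [71.5 72.5] 85.9 mid-pct [575.62588999  48.40426551] [71.47403007 70.84582431]
```

Emit:
{"api": "play_rows", "payload": {
  "motion": [
    [[0.2,-0.23,0.12,0,-0.3],[0.2,0,0,0.6,0],[0.2,0,0,0.8,0],[0.2,0,0,0.6,0],[0.2,0,0,0.2,0],[0.2,0,0,0,0],[0.2,0,0,0,0],[0.2,0,0,0,0]]
  ]
}}

```text
time: 7.73
tcp_pos: [576.8, 47.9, 123.4]
ee_rot: [3.141, 0.0, 1.508]
contact_force: [0.3, 0.4, -4.4]
width: 59.7
grip_force: 108.7
```

Run:
```python
from h import *
from plant import *
p,d=capture('scene');q,e=capture('top');s=read_state();print(s['time'],s['tcp_pos'],s['ee_rot'],s['contact_force'],s['width'])
np.savez('s3.npz',p=p,d=d,q=q,e=e)
print('jar',faces(jarfaces(d,(335,212,372,250),56,116)))
P=heights('scene',d);R=P[box((400,640),325,225,385,275)];R=R[(R[:,2]>36)&(R[:,2]<46)]
a=cv2.resize(p[195:285,310:400],(480,480),interpolation=2);b=cv2.resize(q[165:235,335:385],(314,440),interpolation=2)
o=np.zeros((480,800,3),np.uint8);o[:,:480]=a;o[:440,486:]=b;cv2.imwrite('pics/hover2.png',o[...,::-1])
```

```text
7.8333 [576.9786347   47.95157512 123.63834039] [ 3.14081453e+00 -1.64338633e-04  1.50803122e+00] [ 1.02195503  0.49417221 -3.91230251] 59.89680786588473
jar [[225.   543.54  42.36  87.65]
 [218.   571.7   12.15  85.38]]
```

View pics/hover2.png

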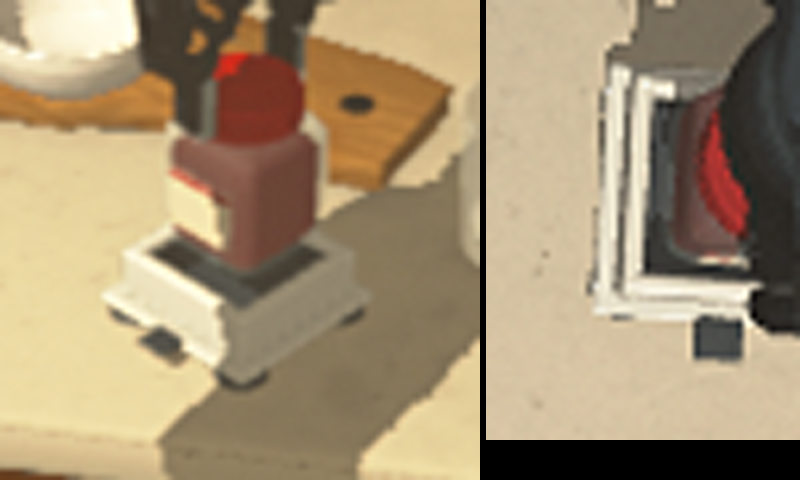

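Run:
```python
from h import *
I=np.load('s3.npz');S=np.load('scene.npz');T=np.load('top.npz')
a=np.radians(-4);R=np.array([[np.cos(a),-np.sin(a)],[np.sin(a),np.cos(a)]])
# bottom edges of the jar silhouette against socket (scene): body mask = reddish
hsv=cv2.cvtColor(I['p'],cv2.COLOR_RGB2HSV);x0,y0,x1,y1=330,205,376,252
up=cv2.resize(I['p'][y0:y1,x0:x1],None,fx=8,fy=8,interpolation=cv2.INTER_CUBIC).astype(int)
m=((up[...,0]-up[...,2])>25)&(up[...,0]<190);m=cv2.morphologyEx(m.astype(np.uint8),cv2.MORPH_OPEN,np.ones((9,9)))
c=max(cv2.findContours(m,0,1)[0],key=cv2.contourArea)[:,0];c=(c+.5)/8-.5+[x0,y0]
for z in(48.4,):
    p=onplane('scene',c,z)[:,:2]@R   # jar axes
    print('min along jar x,y',np.percentile(p,[0,1,3],axis=0),'-> centre', R@(p.min(0)+33))
# same for the jar at the start (z=0)
x0,y0,x1,y1=262,205,308,262
up=cv2.resize(S['p'][y0:y1,x0:x1],None,fx=8,fy=8,interpolation=cv2.INTER_CUBIC).astype(int)
print(S['p'][244:258,270:300:2,0]);print(S['p'][244:258,270:300:2,2])
# top view: y+ side of jar, shoulder z~126, against holder
G=heights('top',I['e']);k=box((400,640),352,176,384,212)&(G[...,2]>85)&(G[...,2]<135)
k[:, :]&=True
P=G[k];print('top shoulder pts',len(P),(P[:,:2]@R).max(0),np.percentile(P[:,:2]@R,[1,99],axis=0),P[:,2].min(),P[:,2].max())
h=np.array([575.5,48.5]);print('holder in these axes',h@R)
for r in range(184,206,4): print(r,[tuple(x) for x in I['q'][r,354:372]], G[r,354:372,2].round().astype(int))
```

```text
min along jar x,y [[536.38048774   6.36493527]
 [539.2190427    8.9921518 ]
 [544.86121401  14.16211612]] -> centre [ 5.70739465e+02 -4.48930773e-01]
[[240 243 243 243 248 163 124 113 105 104 104 104 103 109 136]
 [236 243 244 243 246 165 124 113 105 104 103 104 101 121 136]
 [226 227 245 244 246 168 123 114 105 105 103 103 103 128 137]
 [232 161 231 246 246 171 123 114 105 103 103 102 112 131 136]
 [234 153 164 241 248 187 123 114 106 103 102 110 129 134 133]
 [234 204 141 191 244 192 123 115 104 102 104 131 134 132 134]
 [233 233 180 148 191 183 124 116 105 105 118 135 134 135 178]
 [233 235 233 188 137 152 123 114 103 116 136 135 134 180 238]
 [233 232 235 208 176 133 122 114 110 128 133 135 178 239 236]
 [233 231 233 235 231 160 129 120 128 133 133 179 238 237 235]
 [232 233 234 235 236 205 158 134 131 159 177 238 236 235 234]
 [233 234 234 235 235 234 203 152 174 219 237 236 234 233 234]
 [233 234 234 235 235 235 237 213 239 237 236 235 234 233 235]
 [233 233 234 234 235 234 235 236 236 235 234 234 233 233 233]]
[[171 172 171 172 177  97  65  58  52  52  53  54  52  63  92]
 [16
[... 5675 characters left out ...]
8)), (np.uint8(233), np.uint8(226), np.uint8(202)), (np.uint8(225), np.uint8(214), np.uint8(190)), (np.uint8(59), np.uint8(58), np.uint8(54)), (np.uint8(57), np.uint8(56), np.uint8(52)), (np.uint8(59), np.uint8(58), np.uint8(54)), (np.uint8(58), np.uint8(57), np.uint8(53)), (np.uint8(86), np.uint8(89), np.uint8(81)), (np.uint8(89), np.uint8(83), np.uint8(76)), (np.uint8(88), np.uint8(71), np.uint8(62)), (np.uint8(93), np.uint8(68), np.uint8(62)), (np.uint8(89), np.uint8(65), np.uint8(60)), (np.uint8(91), np.uint8(69), np.uint8(62)), (np.uint8(98), np.uint8(74), np.uint8(65)), (np.uint8(98), np.uint8(75), np.uint8(66))] [ 14  13  31  41  39  43  31  15   9  14  64  83  89  99 105 115 118 119]
```

Emit:
{"api": "play_rows", "payload": {
  "motion": [
    [[0.2,0.09,-0.04,0,0],[0.2,0,0,0.3,0],[0.2,0,0,0.3,0],[0.2,0,0,0.3,0],[0.2,0,0,0.3,0],[0.2,0,0,0.3,0],[0.2,0,0,0.3,0],[0.2,0,0,0,0]]
  ]
}}

```text
time: 8.5
tcp_pos: [575.6, 48.8, 104.3]
ee_rot: [-3.14, 0.0, 1.508]
contact_force: [-0.1, -0.3, -3.9]
width: 59.2
grip_force: 108.6
```

Emit:
{"api": "play_rows", "payload": {
  "motion": [
    [[0.2,0,0,0.3,0],[0.2,0,0,0.3,0],[0.2,0,0,0.3,0],[0.2,0,0,0.3,0],[0.2,0,0,0.2,0],[0.2,0,0,0.2,0],[0.2,0,0,0,0],[0.2,0,0,0,0]]
  ]
}}

```text
time: 9.17
tcp_pos: [576.1, 48.8, 89.1]
ee_rot: [-3.141, 0.0, 1.508]
contact_force: [0.3, 0.4, -3.2]
width: 59.3
grip_force: 108.6
```

Emit:
{"api": "play_rows", "payload": {
  "motion": [
    [[0.2,0,0,0.1,0],[0.2,0,0,0.1,0],[0.2,0,0,0.05,0],[0.2,0,0,0,0],[0.2,0,0,0,0],[0.2,0,0,0,0],[0.2,0,0,0,0],[0.2,0,0,0,0]]
  ]
}}

```text
time: 9.83
tcp_pos: [576.9, 49.0, 87.7]
ee_rot: [3.14, -0.001, 1.508]
contact_force: [-1.2, 0.2, 6.8]
width: 59.3
grip_force: 109.6
```

Emit:
{"api": "play_rows", "payload": {
  "motion": [
    [[0.2,0,0,0,-3],[0.2,0,0,-0.02,-5],[0.2,0,0,-0.02,-5],[0.2,0,0,-0.02,-5],[0.2,0,0,-0.02,-5],[0.2,0,0,-0.02,-5],[0.2,0,0,-0.02,-5],[0.2,0,0,-0.02,-5]]
  ],
  "squeeze": 110
}}

```text
time: 10.5
tcp_pos: [575.9, 49.7, 88.7]
ee_rot: [3.141, -0.002, 2.174]
contact_force: [-3.9, 2.0, 5.6]
width: 59.5
grip_force: 117.6
```

Run:
```python
from plant import *
s=read_state();print(s['time'],s['tcp_pos'],s['ee_rot'],s['contact_force'],s['moment'],s['joint_pos'][6],s['width'])
```

```text
10.5 [575.89521347  49.74967547  88.70552683] [ 3.14128403e+00 -2.16228860e-03  2.17371821e+00] [-3.87473697  2.04625739  5.62352585] [ 0.17096085  0.74768217 -0.30617147] 0.6668442054433448 59.48072303557424
```

Emit:
{"api": "play_rows", "payload": {
  "motion": [
    [[0.2,0,0,-0.02,-5],[0.2,0,0,-0.02,-5],[0.2,0,0,-0.03,-5],[0.2,0,0,-0.03,-5],[0.2,0,0,-0.03,-5],[0.2,0,0,-0.03,-5],[0.2,0,0,0,-5],[0.2,0,0,0,-3]]
  ]
}}

```text
time: 11.17
tcp_pos: [574.7, 48.3, 89.3]
ee_rot: [-3.14, -0.003, 2.837]
contact_force: [-3.4, -0.6, 2.2]
width: 59.1
grip_force: 117.4
```

Emit:
{"api": "play_rows", "payload": {
  "motion": [
    [[0.2,0,0,0,0],[0.2,0,0,0,0],[0.2,0,0,0,0],[0.2,0,0,0,0],[0.2,0,0,0,0],[0.2,0,0,0,0],[0.2,0,0,0,0],[0.2,0,0,0,0]]
  ]
}}

```text
time: 11.83
tcp_pos: [575.8, 48.5, 89.7]
ee_rot: [-3.141, -0.001, 2.834]
contact_force: [-4.1, -1.5, 3.9]
width: 59.3
grip_force: 117.5
```

Run:
```python
from plant import *
import cv2,numpy as np
p,d=capture('scene');s=read_state();print(s['time'],s['tcp_pos'],s['ee_rot'],s['contact_force'],s['moment'],s['joint_pos'][6],s['width'])
np.savez('s4.npz',p=p,d=d);cv2.imwrite('pics/tw.png',cv2.resize(p[180:290,300:410],(550,550),interpolation=2)[...,::-1])
```

```text
11.8833 [575.81531286  48.51357847  89.67540023] [-3.14086699e+00 -8.40931013e-04  2.83411051e+00] [-5.10563318 -1.75181046  3.43991115] [-0.41547935  1.05918705 -0.03767223] 1.2551624595104054 59.3373351906577
```

View pics/tw.png

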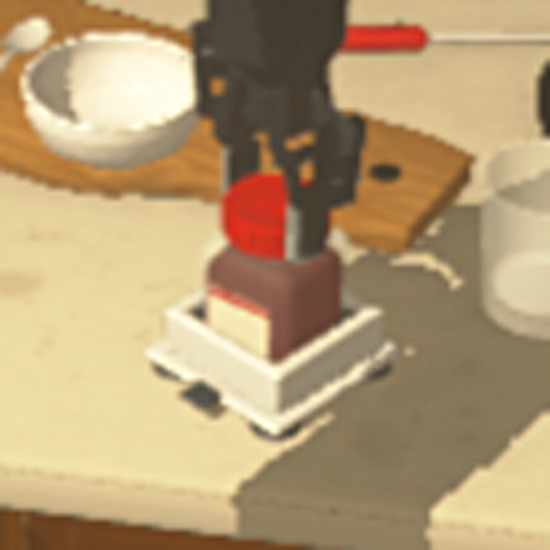

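The jar stays seated with its label on the same side. The turning moment has dropped to about 0, so I try a short lift.

Emit:
{"api": "play_rows", "payload": {
  "motion": [
    [[0.2,0,0,-0.1,0],[0.2,0,0,-0.1,0],[0.2,0,0,-0.1,0],[0.2,0,0,-0.1,0],[0.2,0,0,-0.1,0],[0.2,0,0,-0.1,0],[0.2,0,0,0,0],[0.2,0,0,0,0]]
  ]
}}

```text
time: 12.55
tcp_pos: [576.7, 49.4, 96.1]
ee_rot: [3.141, 0.001, 2.835]
contact_force: [-1.0, -0.3, -1.5]
width: 59.0
grip_force: 118.0
```

Run:
```python
from plant import *
s=read_state();print(s['time'],s['tcp_pos'],s['ee_rot'],s['contact_force'],s['moment'],s['width'])
```

```text
12.55 [576.70367046  49.41268352  96.07988096] [3.14075742e+00 7.84967412e-04 2.83497223e+00] [-0.9548479  -0.27540747 -1.50340043] [-0.04319909  0.22080804  0.0178289 ] 59.02047363285867
```

Emit:
{"api": "play_rows", "payload": {
  "motion": [
    [[0.2,0,0,-0.2,0],[0.2,0,0,-0.4,0],[0.2,0,0,-0.5,0],[0.2,0,0,-0.6,0],[0.2,0,0,-0.5,0],[0.2,0,0,-0.4,0],[0.2,0,0,-0.2,0],[0.2,0,0,0,0]]
  ]
}}

```text
time: 13.22
tcp_pos: [577.0, 48.9, 124.7]
ee_rot: [3.141, 0.002, 2.834]
contact_force: [0.6, -0.1, -0.1]
width: 59.3
grip_force: 118.0
```

Emit:
{"api": "play_rows", "payload": {
  "motion": [
    [[0.2,0,0,0,0],[0.2,0,0,0,0],[0.2,0,0,0,0],[0.2,0,0,0,0],[0.2,0,0,0,0],[0.2,0,0,0,0],[0.2,0,0,0,0],[0.2,0,0,0,0]]
  ]
}}

```text
time: 13.88
tcp_pos: [576.2, 48.9, 123.7]
ee_rot: [-3.142, -0.0, 2.834]
contact_force: [-0.2, -0.2, -0.6]
width: 59.4
grip_force: 118.0
```

Run:
```python
from plant import *
from h import *
p,d=capture('scene');s=read_state();print(s['time'],s['tcp_pos'],s['ee_rot'],s['contact_force'],s['width'],s['grip_force'],abs(s['joint_vel']).max())
P=heights('scene',d);cv2.imwrite('pics/end.png',cv2.resize(p[170:280,300:410],(550,550),interpolation=2)[...,::-1])
```

```text
13.9333 [576.23863105  48.87304303 123.73142677] [-3.14153921e+00 -5.87321705e-05  2.83447592e+00] [-0.48826904 -0.35820927 -0.73415346] 59.16328462984842 117.9666437767446 0.0017930671496943825
```

View pics/end.png

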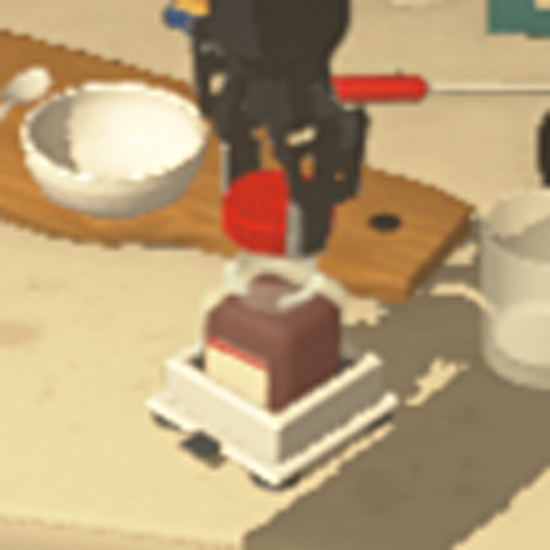

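The jar stands open in the holder with its neck visible at crop (275,280), and the lid is held level above it at crop (265,210). I'm handing in.

```bash
python3 -c "
from plant import *
print(hand_in())"
```

```text
the job is handed in; nothing more can be done
None
```

I handed the job in at about 14 s with the jam jar seated in the holder, its lid turned about 76° free, and the lid gripped level and at rest roughly 23 mm above the jar's rim; hand-in returned no verdict.

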